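# Find the loose foot of the mixer plate and shim it

## Robot

A 6-joint arm with a two-finger parallel gripper is mounted at the origin on the work surface. World frame = base frame: x ahead of the robot, y to its left, z up, the work surface at z = 0. Lengths are in mm, angles in rad, forces in N, time in s.
With the tool pointing down it reaches from about 350 to 775 mm from the base axis. Payload 7.3 kg.
Tool frame: the origin (TCP) lies between the finger pads; the fingertips stand 25 mm ahead of it and the grasp point (between the pads) lies 6 mm ahead of it; z points along the fingers, y is the direction in which the jaws open and shut (so a half turn about z gives the same grasp; the last joint's range is limited). The gripper opens to 92 mm and grips with 3 to 60 N. Pads are 19 mm wide; open, the fingers measure 130 mm over their backs; the gripper's body (75 mm by 190 mm) begins 47 mm behind the grasp point.
Start: joints at [-1.481, 0.342, 1.524, -0, 1.275, -0.146], TCP at [122.672, -510.484, 251.741] pointing down, gripper open.
Joint ranges: [-2.53, 2.53], [-0.77, 2.02], [0.04, 2.7], [-1, 4.14], [0.28, 2.66], [-3.11, 3.11]. Speed limits (rad/s): [2.57, 2.57, 3.14, 3.14, 3.14, 3.14].

## Interface

Orientations are given as [roll, pitch, yaw] about the fixed x, y, z axes, in that order (R = Rz(yaw) Ry(pitch) Rx(roll)).
In Python, from plant import get_obs, capture, calibration, close_job gives the robot as it stands. The module is installed in compiled form; this text tells all that it offers.
- The arm moves only by the shell command python3 -m jog 'ROWS'. ROWS is JSON, one flat list of numbers, 5 for each row, row after row: the closure, from 0 (fully open) to 1 (shut), then the shift along the tool's x, y, z in mm, then the turn about the tool's z in degrees. In form: [fingers, tx, ty, tz, yaw, fingers, tx, ty, tz, yaw, ...]. A call has 1 to 5 rows; each row shifts and turns the pose as measured when the row begins, along the tool's axes as they then stand; what a row does not reach is not made up. A row lasts 1/10 s, in which the tool goes at most 50 mm and 8.59 degrees, less where a joint would pass 70% of its speed; a pose out of reach is approached as far as the arm can. A call is refused whole if a number of a shift passes 50 or a number of a turn 8.59, either way. A call with a gripper value outside its range is refused whole. The fingers move at their own pace and stop on an object; the grip force is fixed at half the most. Time passes only in rows, so rows that do not move let the fingers close. It gives the time, the measured TCP pose, the force and the opening at its end, in the units of the state.
- get_obs(): the state, without advancing time (a new reading comes with each control period).
- capture(name): name is "scene" or "top"; returns (picture, depth): 384x512x3 uint8, red, green, blue; 384x512 float32, mm along the optical axis (not along the pixel's ray), 0 where there is no reading.
- calibration(name): a dict with "fovy" (degrees; the focal length in pixels is half the picture's height over the tangent of half this angle, whatever the lens; pixels are square), "cx", "cy" (the principal point, pixels), "k1" (the pictures are not rectified: a ray, as slopes to the right and down, at radius r is drawn at 1 + k1 r^2 times it, then the intrinsics apply), "R" (3x3) and "t" (3): a world point X has camera coordinates R X + t. Camera axes: x right, y down, z forward; pixel columns grow to the right and rows downward; lengths in mm; the calibration is good to about 2 mm. A picture is of the moment at which its call begins. calibration takes no time and is no camera call.
- close_job(): hands the job in, once; it reports no verdict.
The state is a dict: "time": time; "joint_positions": joint angles; "dq": joint speeds; "tau": joint torques, N m; "tool_pos": TCP position; "tcp_rot": TCP orientation; "contact_force": force on the tool from outside, world axes, zero at the start; "moment": the same for the moment, N m; "grip_width": finger opening in mm.
Only numpy, scipy, OpenCV 4.12 (cv2) and the standard library are available. Lean on these libraries where they do the work, as an engineer would, in place of code of your own. Each camera call takes 0.05 s, during which the arm holds its last target.

## Task

One of the four feet under the white mixer plate has come loose. Press down on the plate's corners with a fingertip until you find the corner that drops, then press the orange shim lever beside that corner down flat so that the plate sits level again. Leave the other three levers standing up, lift or shift nothing (plate, jar, bowl, spatula, cap), and finish with the hand clear.

Things in the scene. Friction and masses are not known exactly. Their poses are not given: they have to be found in the camera images.
- stand: fixed grey stand, frame 170 x 340 mm, 10 mm thick; origin under its centre; x from its near edge (robot side) to its far edge, y to its left, z up; turned by up to 0.3 rad. Four black feet in sleeves, 62 mm either way in x and 70 mm either way in y from the centre, carry the plate's underside 40 mm above the worktop. Small steel stops 2 to 3 mm off the plate's edges keep it from sliding.
- plate_mid (a point): centre of the upper face of the loose white mixer plate (160 x 200 x 6 mm, about 0.5 kg), 46 mm above the worktop. A grey drive hub, 80 mm across, with a steel stub, stands 28 mm above the face there. The plate only rests on the feet and must not be lifted.
- corner_near_left (a point): the black dot (18 mm across) on the upper face of the plate at its near left corner (near = towards the robot), straight above that corner's foot, 46 mm above the worktop at the start: the place to press that corner.
- corner_near_right (a point): the black dot (18 mm across) on the upper face of the plate at its near right corner (near = towards the robot), straight above that corner's foot, 46 mm above the worktop at the start: the place to press that corner.
- corner_far_left (a point): the black dot (18 mm across) on the upper face of the plate at its far left corner (near = towards the robot), straight above that corner's foot, 46 mm above the worktop at the start: the place to press that corner.
- corner_far_right (a point): the black dot (18 mm across) on the upper face of the plate at its far right corner (near = towards the robot), straight above that corner's foot, 46 mm above the worktop at the start: the place to press that corner.
- sink_near_left (a joint): how far the foot under the near left corner has sunk, m: 0 at the start. Three of the feet are firm (they give under 2 mm); the loose one sinks 6 mm when its corner is pressed with about 3 to 6 N, the plate's corner with it, and stays down. Which one is loose differs from start to start and cannot be seen.
- sink_near_right (a joint): how far the foot under the near right corner has sunk, m: 0 at the start. Three of the feet are firm (they give under 2 mm); the loose one sinks 6 mm when its corner is pressed with about 3 to 6 N, the plate's corner with it, and stays down. Which one is loose differs from start to start and cannot be seen.
- sink_far_left (a joint): how far the foot under the far left corner has sunk, m: 0 at the start. Three of the feet are firm (they give under 2 mm); the loose one sinks 6 mm when its corner is pressed with about 3 to 6 N, the plate's corner with it, and stays down. Which one is loose differs from start to start and cannot be seen.
- sink_far_right (a joint): how far the foot under the far right corner has sunk, m: 0 at the start. Three of the feet are firm (they give under 2 mm); the loose one sinks 6 mm when its corner is pressed with about 3 to 6 N, the plate's corner with it, and stays down. Which one is loose differs from start to start and cannot be seen.
- pad_near_left (a point): middle of the upper face of the orange pad (30 mm along the stand's x, 26 mm along y, 6 mm thick) at the outer end of the near left shim lever, which sticks out to the stand's left (+y) side beside that corner. Standing up, it is 62 mm above the worktop; pressed flat, 39 mm, and some 8 mm further out. It moves with the lever.
- pad_near_right (a point): middle of the upper face of the orange pad (30 mm along the stand's x, 26 mm along y, 6 mm thick) at the outer end of the near right shim lever, which sticks out to the stand's right (-y) side beside that corner. Standing up, it is 62 mm above the worktop; pressed flat, 39 mm, and some 8 mm further out. It moves with the lever.
- pad_far_left (a point): middle of the upper face of the orange pad (30 mm along the stand's x, 26 mm along y, 6 mm thick) at the outer end of the far left shim lever, which sticks out to the stand's left (+y) side beside that corner. Standing up, it is 62 mm above the worktop; pressed flat, 39 mm, and some 8 mm further out. It moves with the lever.
- pad_far_right (a point): middle of the upper face of the orange pad (30 mm along the stand's x, 26 mm along y, 6 mm thick) at the outer end of the far right shim lever, which sticks out to the stand's right (-y) side beside that corner. Standing up, it is 62 mm above the worktop; pressed flat, 39 mm, and some 8 mm further out. It moves with the lever.
- shim_near_left (a joint): angle of the near left shim lever, rad: 0 standing up (as at the start), 0.5 pressed flat (level, against its stop). Hinge along the stand's x, 50 mm inboard of the pad's middle. Its inner nose comes up under the plate's corner when the pad goes down. It is stiff (about 8 to 10 N straight down on the pad) and stays where it is left.
- shim_near_right (a joint): angle of the near right shim lever, rad: 0 standing up (as at the start), 0.5 pressed flat (level, against its stop). Hinge along the stand's x, 50 mm inboard of the pad's middle. Its inner nose comes up under the plate's corner when the pad goes down. It is stiff (about 8 to 10 N straight down on the pad) and stays where it is left.
- shim_far_left (a joint): angle of the far left shim lever, rad: 0 standing up (as at the start), 0.5 pressed flat (level, against its stop). Hinge along the stand's x, 50 mm inboard of the pad's middle. Its inner nose comes up under the plate's corner when the pad goes down. It is stiff (about 8 to 10 N straight down on the pad) and stays where it is left.
- shim_far_right (a joint): angle of the far right shim lever, rad: 0 standing up (as at the start), 0.5 pressed flat (level, against its stop). Hinge along the stand's x, 50 mm inboard of the pad's middle. Its inner nose comes up under the plate's corner when the pad goes down. It is stiff (about 8 to 10 N straight down on the pad) and stays where it is left.
- jar_mid (a point): centre of a green glass jar with a blue cap, 60 mm across, 100 mm tall, standing beside the stand; bystander
- bowl_mid (a point): centre of a white bowl, 110 mm across, 50 mm tall, standing beside the stand; bystander
- spatula_mid (a point): an orange spatula, 200 mm long, lying flat beyond the stand's far edge; bystander
- cap_center (a point): centre of a blue cap, 36 mm across, 18 mm tall, lying on the robot's side of the stand; bystander

How it is judged:
By the outcome, as a careful person would: the job done as asked, in the order asked, and still so for the second after the job is handed in, with the robot touching nothing.
It also fails if it takes over 51 s, if anything falls off the work surface, if the arm or the gripper's body presses on something with over 40 N, if the wrist force passes 120 N, or if a joint passes its speed limit or range.

## Working session

There is one attempt and no reset: what is moved stays moved. The work goes in short steps, Python scripts to look and compute and a shell command to move; the robot and the scene stay as the last step left them, time stands still between calls to the robot, and variables do not carry over. Pictures are saved under pics/ and viewed, and the job is handed in when it is done.

```bash
mkdir -p pics; cat > h.py <<'E'
import numpy as np,cv2
from plant import get_obs,capture,calibration
def K(n):
    c=calibration(n);f=192/np.tan(np.radians(c['fovy'])/2);return c,f
def world(n,u,v,z):
    # intersect pixel ray with plane z
    c,f=K(n);x=(u-c['cx'])/f;y=(v-c['cy'])/f
    rd=np.hypot(x,y);r=rd
    for _ in range(30): r=rd/(1+c['k1']*r*r)
    s=r/rd if rd>0 else 1
    R=np.array(c['R']);t=np.array(c['t'])
    d=R.T@np.array([x*s,y*s,1]);o=-R.T@t
    return o+d*(z-o[2])/d[2]
def proj(n,X):
    c,f=K(n);p=np.array(c['R'])@np.array(X,float)+np.array(c['t']);x,y=p[:2]/p[2];k=1+c['k1']*(x*x+y*y)
    return np.array([c['cx']+f*k*x,c['cy']+f*k*y]),p[2]
E
python3 - <<'E'
from h import *
print(get_obs())
for n in('scene','top'):
    p,d=capture(n);np.save(n+'0.npy',d);cv2.imwrite(f'pics/{n}0.png',p[:,:,::-1]);print(calibration(n))
E
```

```text
{'time': 0.0, 'joint_positions': array([-1.48097985e+00,  3.42694901e-01,  1.52500226e+00,  7.09301979e-06,
        1.27537027e+00, -1.46007782e-01]), 'dq': array([ 0.0021643 ,  0.00080119,  0.00141086, -0.00030634, -0.00070294,
       -0.00070525]), 'tau': array([ 1.63708653e-03, -4.31243634e+01, -2.44217795e+01,  7.20553449e-02,
        5.59853262e-02, -1.14118009e-04]), 'tool_pos': array([ 122.65080397, -510.10696847,  251.06451369]), 'tcp_rot': array([-3.14013456e+00, -2.21274935e-04,  2.35822027e-01]), 'contact_force': array([-0.33734901, -0.63408791,  0.5761996 ]), 'moment': array([-0.00357549, -0.0361938 , -0.06738489]), 'grip_width': 91.88861958224926}
{'fovy': 53.783536340551905, 'cx': 262.062681151461, 'cy': 191.80309124228225, 'k1': 0.028473499174571412, 'R': array([[ 0.65215204,  0.75786095, -0.01856055],
       [ 0.59090335, -0.52351492, -0.61381215],
       [-0.47490098,  0.38933136, -0.7892339 ]]), 't': array([-408.47557773, -267.16691129, 1207.9662602 ])}
{'fovy': 49.04101952594305, 'cx': 258.690426154621, 'cy': 185.34874528704708, 'k1': -0.0687904132645883, 'R': array([[ 0.01440245, -0.99988888, -0.00384569],
       [-0.99930219, -0.01426123, -0.03452166],
       [ 0.03446298,  0.00434021, -0.99939655]]), 't': array([ 40.31315517, 566.66180652, 929.57485808])}
```

View pics/top0.png

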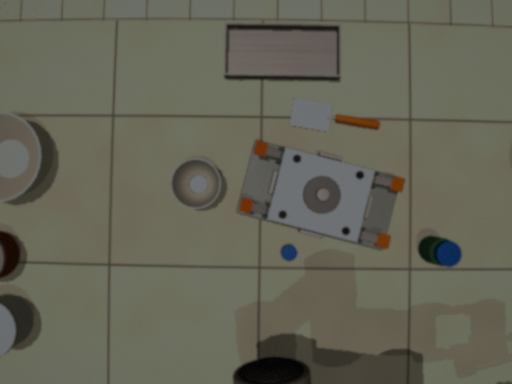

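View pics/scene0.png

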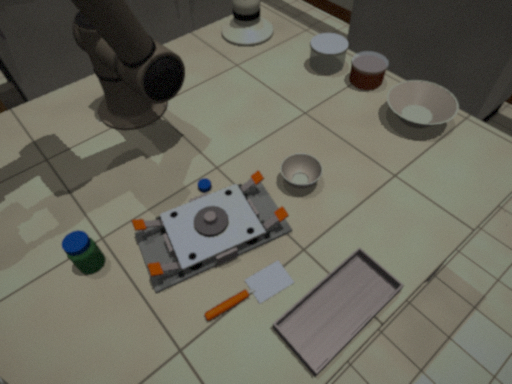

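```bash
python3 - <<'E'
from h import *
p=cv2.imread('pics/top0.png')[130:260,230:420]
cv2.imwrite('pics/top0c.png',cv2.convertScaleAbs(cv2.resize(p,None,fx=4,fy=4,interpolation=cv2.INTER_CUBIC),alpha=1.3))
p=cv2.imread('pics/scene0.png')[160:300,120:310]
cv2.imwrite('pics/scene0c.png',cv2.convertScaleAbs(cv2.resize(p,None,fx=4,fy=4,interpolation=cv2.INTER_CUBIC),alpha=1.3))
E
```

```text
(no output)
```

View pics/top0c.png

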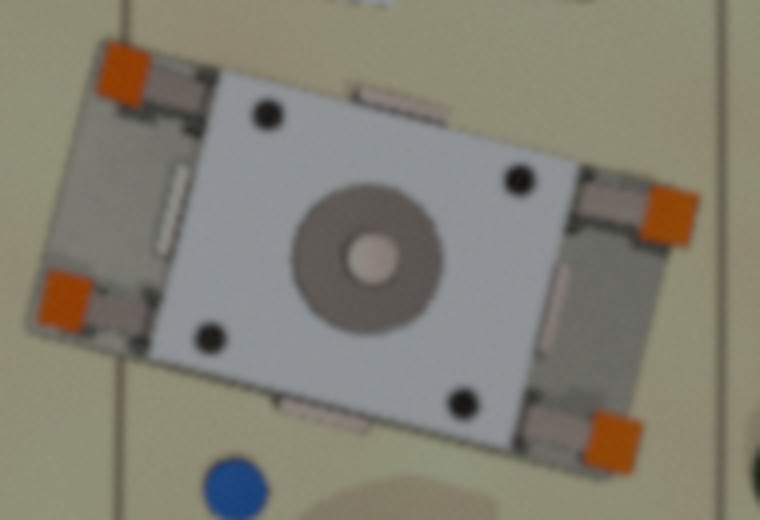

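View pics/scene0c.png

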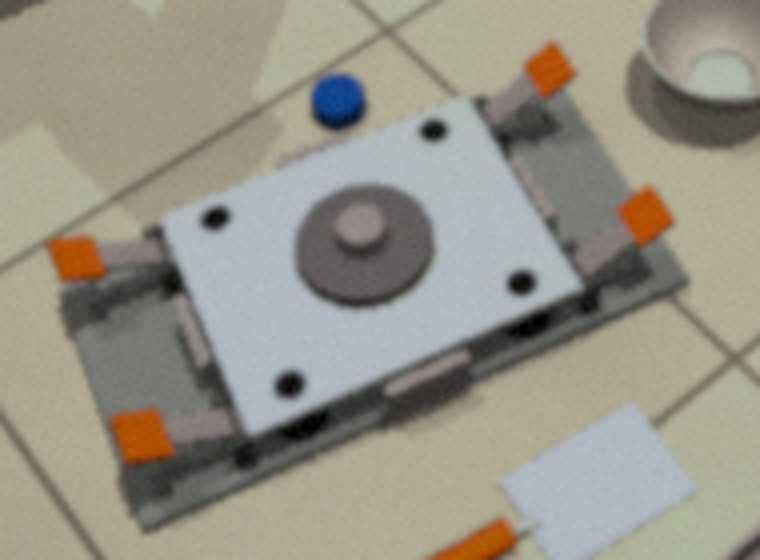

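```bash
python3 - <<'E'
from h import *
def cv(x,y): return (x+.5)/4-.5
T=dict(NL=(210,338),NR=(463,404),FL=(268,115),FR=(519,180))
S=dict(NL=(433,130),NR=(216,218),FL=(522,283),FR=(290,384))
PT=dict(NL=(66,301),NR=(613,442),FL=(124,74),FR=(669,216))
PS=dict(NL=(549,69),NR=(77,259),FL=(645,215),FR=(141,437))
for nm,A,B,z in(('dots',T,S,46),('pads',PT,PS,62)):
  for k in A:
    a=world('top',cv(*A[k])+230 if 0 else cv(A[k][0],0)+230,cv(A[k][1],0)+130,z)
    b=world('scene',cv(B[k][0],0)+120,cv(B[k][1],0)+160,z)
    print(nm,k,a.round(1),b.round(1))
a={k:world('top',cv(T[k][0],0)+230,cv(T[k][1],0)+130,46) for k in T}
c=sum(a.values())/4
ex=(a['FL']+a['FR']-a['NL']-a['NR']);ey=(a['NL']+a['FL']-a['NR']-a['FR'])
print(c,np.arctan2(ex[1],ex[0]),np.arctan2(-ey[0],ey[1]),np.linalg.norm(ex)/2,np.linalg.norm(ey)/2)
# depth of top dots
d=np.load('top0.npy');c_,f=K('top')
for k in T: 
  u,v=int(T[k][0]/4+230),int(T[k][1]/4+130);print(k,np.median(d[v-2:v+3,u-2:u+3]),proj('top',a[k])[1])
for n in ('cap',(235,489)),: print(world('top',cv(235,0)+230,cv(489,0)+130,18))
print(world('top',440,252,100), world('top',198,184,50))
E
```

```text
dots NL [503.8  -2.8  46. ] [500.   -1.4  46. ]
dots NR [ 470.3 -139.    46. ] [ 467.2 -137.7   46. ]
dots FL [624.  -32.5  46. ] [621.6 -30.8  46. ]
dots FR [ 591.  -168.3   46. ] [ 587.7 -167.    46. ]
pads NL [522.7  74.1  62. ] [520.6  75.5  62. ]
pads NR [ 452.3 -215.6   62. ] [ 450.4 -215.7   62. ]
pads FL [643.1  45.2  62. ] [641.3  45.9  62. ]
pads FR [ 572.1 -244.9   62. ] [ 570.9 -245.7   62. ]
[547.28478379 -85.65032001  46.        ] -0.2403144553052169 -0.2400226412364786 124.00207272999845 140.00811888678788
NL 899.78094 900.9541816472187
NR 898.10297 899.2071169755515
FL 904.2498 904.966984752561
FR 902.295 903.2394730364042
[419.94824594 -19.15008356  18.        ]
[ 432.57477769 -322.57477037  100.        ] [565.67640606 178.22693824  50.        ]
```

```bash
python3 -m jog '[1,0,0,0,-8.5,1,0,0,0,-8.5,1,0,0,0,-8.5,1,0,0,0,-8.5,1,0,0,0,-8.5]'; python3 -m jog '[1,0,0,0,-8.5,1,0,0,0,-8,1,0,0,0,0,1,0,0,0,0]'
cat >> h.py <<'E'
D=dict(NL=(502,-2.1),NR=(468.8,-138.4),FL=(622.8,-31.6),FR=(589.4,-167.6))
P=dict(NL=(521.6,74.8),NR=(451.3,-215.6),FL=(642.2,45.5),FR=(571.5,-245.3))
from scipy.spatial.transform import Rotation as Ro
def go(x,y,z,yaw=1.331):
    o=get_obs();R=Ro.from_euler('xyz',o['tcp_rot']);d=R.inv().apply(np.array([x,y,z])-o['tool_pos'])
    print('t',round(o['time'],2),'pos',o['tool_pos'].round(1),'rpy',o['tcp_rot'].round(3),'F',o['contact_force'].round(2),'w',round(o['grip_width'],1))
    print('delta',d.round(1),'turn',round(-np.degrees(yaw-o['tcp_rot'][2]),1))
E
python3 -c "
from h import *
go(*D['NR'],110)"
```

```text
time: 0.6
tool_pos: [122.5, -508.9, 248.9]
tcp_rot: [-3.138, -0.005, 0.99]
contact_force: [-0.2, 0.6, 0.0]
grip_width: 56.1
time: 1.0
tool_pos: [122.5, -508.1, 247.4]
tcp_rot: [-3.138, -0.009, 1.284]
contact_force: [0.7, 0.6, 0.3]
grip_width: 24.5
t 1.0 pos [ 122.5 -508.1  247.4] rpy [-3.138 -0.009  1.284] F [0.71 0.62 0.33] w 24.5
delta [451.2 228.2 140.7] turn -2.7
```

```bash
python3 -m jog '[1,40,20,8,-2.5,1,40,20,8,0,1,40,20,8,0,1,40,20,8,0,1,40,20,8,0]'; python3 -m jog '[1,40,20,8,0,1,40,20,8,0,1,40,20,8,0,1,40,20,8,0,1,0,0,0,0]'
python3 -c "
from h import *
go(*D['NR'],90)"
```

```text
time: 1.5
tool_pos: [271.6, -339.4, 207.1]
tcp_rot: [-3.14, -0.006, 1.301]
contact_force: [0.9, -1.4, 0.0]
grip_width: 0.5
time: 2.0
tool_pos: [398.0, -197.0, 174.4]
tcp_rot: [-3.141, -0.006, 1.287]
contact_force: [0.1, -1.2, 0.4]
grip_width: 0.6
t 2.0 pos [ 398.  -197.   174.4] rpy [-3.141 -0.006  1.287] F [ 0.07 -1.23  0.4 ] w 0.6
delta [75.5 51.7 84.8] turn -2.5
```

```bash
python3 -m jog '[1,27,18,15,-2,1,27,18,25,-1,1,20,13,25,0,1,0,0,15,0,1,0,0,0,0]'
python3 -c "
from h import *
go(*D['NR'],80)"
```

```text
time: 2.5
tool_pos: [468.1, -135.9, 93.0]
tcp_rot: [3.139, -0.004, 1.329]
contact_force: [-0.8, -0.9, 0.7]
grip_width: 0.4
t 2.5 pos [ 468.1 -135.9   93. ] rpy [ 3.139 -0.004  1.329] F [-0.84 -0.87  0.71] w 0.4
delta [-2.3  1.3 13. ] turn -0.1
```

```bash
python3 -m jog '[1,-2.5,1,13,0,1,0,0,0,0,1,0,0,4,0,1,0,0,3,0,1,0,0,2,0]'
python3 -c "
from h import *
go(*D['NR'],71)"
```

```text
time: 3.0
tool_pos: [469.1, -141.4, 73.8]
tcp_rot: [3.135, -0.003, 1.32]
contact_force: [0.5, 0.6, 0.7]
grip_width: 0.2
t 3.0 pos [ 469.1 -141.4   73.8] rpy [ 3.135e+00 -3.000e-03  1.320e+00] F [0.5  0.6  0.65] w 0.2
delta [ 2.8 -1.1  2.8] turn -0.6
```

```bash
python3 -m jog '[1,2.5,0,0.5,0,1,0,0,1,0]';for i in 1 2 3 4; do python3 -m jog '[1,0,0,1,0]'; done
```

```text
time: 3.2
tool_pos: [470.0, -139.1, 72.8]
tcp_rot: [3.134, -0.003, 1.32]
contact_force: [0.0, -0.1, 0.1]
grip_width: 0.7
time: 3.3
tool_pos: [470.1, -139.1, 72.0]
tcp_rot: [3.133, -0.002, 1.32]
contact_force: [-0.4, -0.2, -0.2]
grip_width: 0.3
time: 3.4
tool_pos: [470.2, -139.0, 71.1]
tcp_rot: [3.133, -0.002, 1.32]
contact_force: [-1.8, 0.7, 4.8]
grip_width: 0.8
time: 3.5
tool_pos: [470.2, -139.1, 70.8]
tcp_rot: [3.133, -0.002, 1.32]
contact_force: [-3.8, 1.5, 17.3]
grip_width: 0.4
time: 3.6
tool_pos: [470.2, -139.1, 70.8]
tcp_rot: [3.133, -0.002, 1.32]
contact_force: [-3.9, 1.4, 15.1]
grip_width: 0.2
```

```bash
python3 -m jog '[1,0,0,-12,0,1,0,0,-12,0,1,35,0,0,0,1,35,0,0,0,1,35,0,0,0]';python3 -m jog '[1,30,0,0,0,1,0,0,0,0]'
python3 -c "
from h import *
go(*D['NL'],73)"
```

```text
time: 4.1
tool_pos: [497.0, -38.5, 96.5]
tcp_rot: [3.13, -0.001, 1.313]
contact_force: [0.6, -0.3, 0.6]
grip_width: 0.5
time: 4.3
tool_pos: [505.5, -5.2, 96.6]
tcp_rot: [3.13, -0.002, 1.316]
contact_force: [0.7, -0.7, 1.1]
grip_width: 0.3
t 4.3 pos [505.5  -5.2  96.6] rpy [ 3.130e+00 -2.000e-03  1.316e+00] F [ 0.75 -0.74  1.06] w 0.3
delta [ 2.  -4.4 23.6] turn -0.8
```

```bash
python3 -m jog '[1,1,-2,10,0,1,1,-2,10,0,1,0,0,2,0,1,0,0,0,0]';for i in 1 2 3 4 5; do python3 -m jog '[1,0,0,1,0]'; done
```

```text
time: 4.7
tool_pos: [501.0, -3.5, 71.8]
tcp_rot: [3.132, -0.001, 1.316]
contact_force: [-1.1, -0.4, 0.6]
grip_width: 0.4
time: 4.8
tool_pos: [501.0, -4.0, 70.8]
tcp_rot: [3.132, -0.001, 1.315]
contact_force: [-3.5, 5.2, 17.0]
grip_width: 0.5
time: 4.9
tool_pos: [501.0, -4.1, 70.7]
tcp_rot: [3.132, -0.002, 1.313]
contact_force: [-5.0, 6.2, 19.1]
grip_width: 0.6
time: 5.0
tool_pos: [500.9, -4.1, 70.8]
tcp_rot: [3.132, -0.003, 1.312]
contact_force: [-4.5, 4.0, 10.3]
grip_width: 0.2
time: 5.1
tool_pos: [500.9, -4.1, 70.8]
tcp_rot: [3.131, -0.004, 1.311]
contact_force: [-3.6, 3.1, 8.7]
grip_width: 0.7
time: 5.2
tool_pos: [500.9, -4.1, 70.8]
tcp_rot: [3.131, -0.004, 1.311]
contact_force: [-2.9, 1.8, 9.4]
grip_width: 0.3
```

```bash
python3 -m jog '[1,0,0,-12,0,1,0,0,-12,0,1,0,31,0,0,1,0,31,0,0,1,0,31,0,0]';python3 -m jog '[1,0,31,0,-1,1,0,0,0,0]'
python3 -c "
from h import *
go(*D['FL'],73)"
```

```text
time: 5.7
tool_pos: [589.9, -29.6, 99.3]
tcp_rot: [3.132, -0.004, 1.309]
contact_force: [0.9, -0.1, -1.5]
grip_width: 0.1
time: 5.9
tool_pos: [624.4, -40.1, 101.0]
tcp_rot: [3.127, -0.004, 1.325]
contact_force: [0.5, 0.4, 0.9]
grip_width: 0.3
t 5.9 pos [624.4 -40.1 101. ] rpy [ 3.127 -0.004  1.325] F [0.46 0.41 0.86] w 0.3
delta [ 7.8 -4.  27.9] turn -0.3
```

```bash
python3 -m jog '[1,4,-2,10,0,1,4,-2,10,0,1,0,0,5,0,1,0,0,0,0]';for i in 1 2 3 4 5; do python3 -m jog '[1,0,0,1,0]'; done
```

```text
time: 6.3
tool_pos: [619.5, -30.3, 73.2]
tcp_rot: [3.131, -0.004, 1.324]
contact_force: [0.9, -0.1, -0.4]
grip_width: 0.6
time: 6.4
tool_pos: [618.9, -29.9, 72.1]
tcp_rot: [3.132, -0.004, 1.324]
contact_force: [0.3, -0.1, 0.8]
grip_width: 0.4
time: 6.5
tool_pos: [618.7, -29.8, 71.2]
tcp_rot: [3.132, -0.004, 1.325]
contact_force: [-0.9, -0.4, 3.1]
grip_width: 0.4
time: 6.6
tool_pos: [618.8, -29.8, 70.8]
tcp_rot: [3.132, -0.004, 1.325]
contact_force: [-1.1, 0.4, 5.0]
grip_width: 0.6
time: 6.7
tool_pos: [618.8, -29.8, 70.5]
tcp_rot: [3.131, -0.004, 1.325]
contact_force: [-2.1, 0.3, 4.9]
grip_width: 0.1
time: 6.8
tool_pos: [618.8, -29.8, 70.0]
tcp_rot: [3.131, -0.004, 1.325]
contact_force: [-2.1, 1.0, 4.5]
grip_width: 0.6
```

```bash
for i in 1 2 3 4 5 6; do python3 -m jog '[1,0,0,1.5,0]' | sed -n '2p;4p'; done
```

```text
tool_pos: [618.9, -29.8, 69.1]
contact_force: [-2.3, 0.5, 5.4]
tool_pos: [619.0, -29.8, 68.1]
contact_force: [-2.7, 1.1, 6.6]
tool_pos: [619.0, -29.8, 67.4]
contact_force: [-4.1, 0.4, 10.7]
tool_pos: [619.1, -29.8, 67.2]
contact_force: [-6.0, -0.1, 14.9]
tool_pos: [619.1, -29.8, 67.1]
contact_force: [-6.5, 1.2, 13.6]
tool_pos: [619.1, -29.8, 67.2]
contact_force: [-5.5, 0.9, 12.7]
```

```bash
for i in 1 2 3 4; do python3 -m jog '[1,0,0,2.5,0]' | sed -n '2p;4p'; done
```

```text
tool_pos: [619.1, -29.8, 66.9]
contact_force: [-9.6, 1.5, 22.3]
tool_pos: [619.1, -29.8, 66.9]
contact_force: [-9.6, 0.8, 21.1]
tool_pos: [619.1, -29.8, 66.9]
contact_force: [-7.7, 0.7, 19.5]
tool_pos: [619.1, -29.8, 66.9]
contact_force: [-7.9, 1.1, 18.8]
```

```bash
python3 - <<'E'
from h import *
p,d=capture('scene');q=p[:,:,::-1][120:300,110:310]
cv2.imwrite('pics/s1.png',cv2.convertScaleAbs(cv2.resize(q,None,fx=3,fy=3,interpolation=cv2.INTER_CUBIC),alpha=1.4))
E
```

```text
(no output)
```

View pics/s1.png

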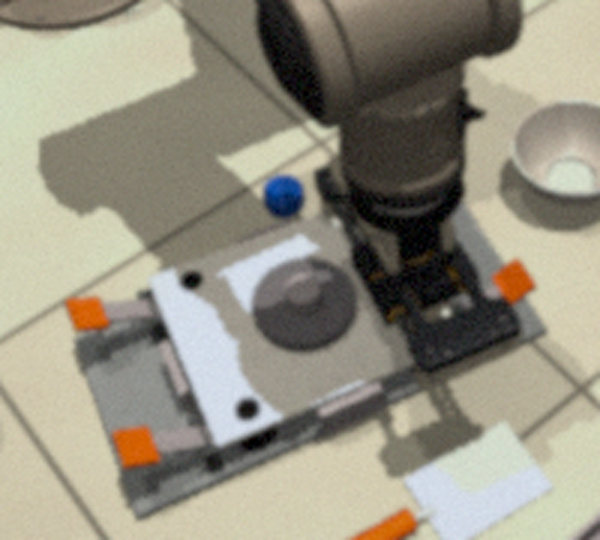

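```bash
python3 -m jog '[1,0,0,-12,0,1,0,0,-20,0,1,0,0,-40,0,1,35,0,-20,0,1,45,0,0,0]';python3 -m jog '[1,45,0,0,0,1,30,0,0,0,1,0,0,0,0]'
python3 - <<'E'
from h import *
go(*P['FL'],110)
p,d=capture('scene');np.save('scene1.npy',d);q=p[:,:,::-1][120:300,110:310]
cv2.imwrite('pics/s2.png',cv2.convertScaleAbs(cv2.resize(q,None,fx=3,fy=3,interpolation=cv2.INTER_CUBIC),alpha=1.4))
p,d1=capture('top');np.save('top1.npy',d1);q=p[:,:,::-1][130:260,230:420]
cv2.imwrite('pics/t2.png',cv2.convertScaleAbs(cv2.resize(q,None,fx=4,fy=4,interpolation=cv2.INTER_CUBIC),alpha=1.3))
d0=np.load('scene0.npy');t0=np.load('top0.npy')
c,s=np.cos(-.24),np.sin(-.24)
C=np.array([545.7,-84.9])
for n,a,b in(('scene',d0,d),('top',t0,d1)):
  for k,(lx,ly) in dict(NL=(-50,60),NR=(-50,-60),FL=(50,60),FR=(50,-60),FLc=(72,90),NRc=(-72,-90),FRc=(72,-90),NLc=(-72,90)).items():
    w=[C[0]+c*lx-s*ly,C[1]+s*lx+c*ly,46];(u,v),_=proj(n,w);u,v=int(round(u)),int(round(v))
    m=np.s_[v-2:v+3,u-2:u+3]; print(n,k,np.median(a[m]),np.median(b[m]),np.round(np.mean(b[m]-a[m]),1))
E
```

```text
time: 8.35
tool_pos: [637.8, 44.0, 164.1]
tcp_rot: [3.122, -0.003, 1.317]
contact_force: [-0.1, 1.4, -0.6]
grip_width: 0.2
time: 8.65
tool_pos: [659.0, 123.9, 167.2]
tcp_rot: [3.116, -0.007, 1.32]
contact_force: [-0.8, -0.2, -0.3]
grip_width: 0.1
t 8.65 pos [659.  123.9 167.2] rpy [ 3.116 -0.007  1.32 ] F [-0.85 -0.25 -0.34] w 0.1
delta [-80.5   1.7  56.7] turn -0.6
scene NL 918.5473 920.1034 0.6
scene NR 887.87634 888.03876 -35.2
scene FL 863.8472 865.02454 0.7
scene FR 833.5605 834.69006 1.0
scene FLc 860.53424 861.6613 0.8
scene NRc 891.77527 893.0576 36.4
scene FRc 812.16656 812.3153 0.5
scene NLc 940.0695 939.9151 38.2
top NL 900.54736 900.8757 0.5
top NR 899.4037 899.36096 0.5
top FL 903.5321 904.5928 0.8
top FR 902.7092 903.50037 37.2
top FLc 905.0144 905.4102 1.0
top NRc 897.8647 898.71814 0.7
top FRc 903.06305 903.0493 0.2
top NLc 899.77966 901.1196 1.4
```

View pics/s2.png

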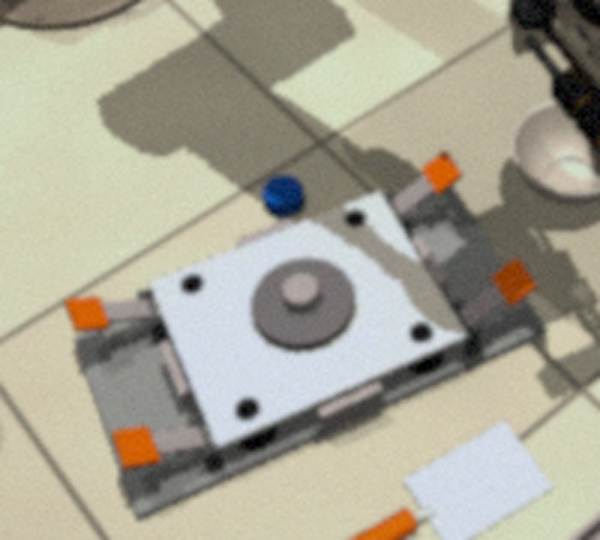

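View pics/t2.png

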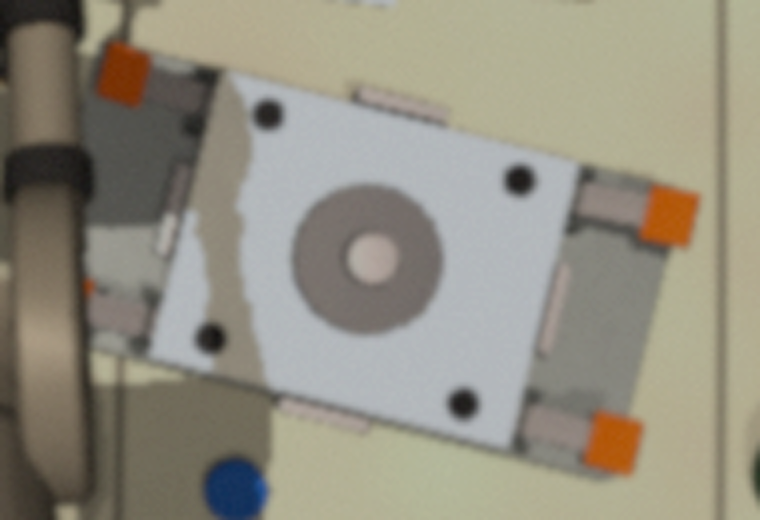

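```bash
python3 -m jog '[1,-40,0,5,0,1,-40,0,15,0,1,-40,0,20,0,1,-35,0,20,0,1,0,0,0,0]'
python3 -c "
from h import *
go(624,-33,74)"
```

```text
time: 9.25
tool_pos: [618.6, -40.5, 104.9]
tcp_rot: [3.114, -0.004, 1.315]
contact_force: [-0.5, 0.0, 0.6]
grip_width: 0.5
t 9.25 pos [618.6 -40.5 104.9] rpy [ 3.114 -0.004  1.315] F [-0.49  0.01  0.62] w 0.5
delta [ 8.5  2.5 31. ] turn -0.9
```

```bash
python3 -m jog '[1,3,2,12,0,1,3,2,12,0,1,1,1,3,0,1,0,0,0,0]';for i in 1 2 3 4 5 6 7 8 9 ; do python3 -m jog '[1,0,0,1,0]'| sed -n '2p;4p'; done
```

```text
time: 9.65
tool_pos: [626.8, -36.2, 76.6]
tcp_rot: [3.113, -0.004, 1.311]
contact_force: [-0.7, -0.7, 0.1]
grip_width: 0.4
tool_pos: [627.2, -35.2, 75.6]
contact_force: [-0.1, -0.7, 0.7]
tool_pos: [627.5, -34.5, 74.8]
contact_force: [-0.1, 1.0, -0.0]
tool_pos: [627.8, -34.0, 74.1]
contact_force: [0.1, 0.5, 1.4]
tool_pos: [628.0, -33.8, 73.4]
contact_force: [0.0, -0.1, 0.7]
tool_pos: [628.1, -33.7, 72.5]
contact_force: [0.5, -0.3, 0.7]
tool_pos: [628.2, -33.7, 71.6]
contact_force: [0.2, 0.1, 1.2]
tool_pos: [628.3, -33.7, 70.7]
contact_force: [-0.0, 0.7, 0.7]
tool_pos: [628.3, -33.8, 69.7]
contact_force: [0.1, 0.5, 0.8]
tool_pos: [628.4, -33.7, 68.7]
contact_force: [-0.2, 0.5, 0.9]
```

```bash
for i in 1 2 3 4 5 6  ; do python3 -m jog '[1,0,-0.7,1.3,0]'| sed -n '2p;4p'; done
```

```text
tool_pos: [628.1, -33.7, 67.4]
contact_force: [2.2, -0.3, 1.9]
tool_pos: [628.1, -33.6, 66.9]
contact_force: [-0.8, 0.9, 10.4]
tool_pos: [628.2, -33.7, 66.8]
contact_force: [-2.2, 0.1, 11.3]
tool_pos: [628.1, -33.7, 66.9]
contact_force: [-2.1, -0.5, 9.7]
tool_pos: [628.0, -33.7, 67.0]
contact_force: [-1.5, -0.3, 7.6]
tool_pos: [628.0, -33.7, 67.0]
contact_force: [-1.4, 0.8, 8.1]
```

```bash
python3 -m jog '[1,0,0,-15,0,1,0,0,-24,0,1,40,0,0,0,1,40,0,0,0,1,0,0,0,-1]'
python3 -c "
from h import *
o=get_obs();print('tip',o['tool_pos']+25*Ro.from_euler('xyz',o['tcp_rot']).as_matrix()[:,2])
go(643.2,49.4,92)"
```

```text
time: 11.65
tool_pos: [647.3, 44.5, 111.6]
tcp_rot: [3.096, -0.005, 1.329]
contact_force: [-0.1, 0.1, -0.7]
grip_width: 0.1
tip [648.4611998   44.34713292  86.59134198]
t 11.65 pos [647.3  44.5 111.6] rpy [ 3.096 -0.005  1.329] F [-0.11  0.12 -0.66] w 0.1
delta [ 3.7 -6.1 19.3] turn -0.1
```

```bash
python3 -m jog '[1,3,-4,8,0,1,2,-2.5,8,0,1,0,0,0,0]';for i in 1 2 3 4 5 6 7 8; do python3 -m jog '[1,0,0,3,0]'| sed -n '2p;4p'; done
```

```text
time: 11.95
tool_pos: [642.0, 50.8, 94.7]
tcp_rot: [3.097, -0.004, 1.33]
contact_force: [-0.0, -0.8, 0.1]
grip_width: 0.8
tool_pos: [642.3, 50.4, 92.0]
contact_force: [0.1, 7.2, 12.3]
tool_pos: [642.9, 51.0, 90.2]
contact_force: [-2.0, 7.6, 10.9]
tool_pos: [643.3, 51.6, 88.5]
contact_force: [-3.7, 4.8, 9.9]
tool_pos: [643.6, 52.2, 86.7]
contact_force: [-3.3, 5.7, 9.4]
tool_pos: [643.8, 52.7, 85.0]
contact_force: [-3.3, 5.0, 8.3]
tool_pos: [644.1, 53.3, 83.2]
contact_force: [-2.7, 4.4, 8.6]
tool_pos: [644.4, 53.7, 81.4]
contact_force: [-3.3, 4.4, 7.7]
tool_pos: [644.6, 54.1, 79.5]
contact_force: [-3.3, 4.1, 8.7]
```

Going down steadily at 8–10 N.

```bash
for i in 1 2 3 4 5 6 7 8 9 10 11; do python3 -m jog '[1,0,0,3.2,0]'| sed -n '2p;4p'; done
```

```text
tool_pos: [644.9, 54.5, 77.4]
contact_force: [-2.3, 4.1, 7.7]
tool_pos: [645.1, 54.7, 75.2]
contact_force: [-2.5, 3.7, 7.7]
tool_pos: [645.4, 55.0, 73.0]
contact_force: [-2.2, 3.3, 6.9]
tool_pos: [645.6, 55.1, 70.7]
contact_force: [-2.2, 3.5, 7.4]
tool_pos: [645.8, 55.3, 68.4]
contact_force: [-2.7, 2.7, 6.7]
tool_pos: [646.0, 55.4, 66.1]
contact_force: [-2.9, 4.1, 8.4]
tool_pos: [646.1, 55.5, 63.8]
contact_force: [-4.3, 4.0, 19.1]
tool_pos: [646.4, 55.4, 63.6]
contact_force: [-13.4, 2.0, 33.2]
tool_pos: [646.3, 55.4, 63.7]
contact_force: [-12.8, 4.6, 25.1]
tool_pos: [646.3, 55.4, 63.8]
contact_force: [-10.6, 2.9, 22.7]
tool_pos: [646.2, 55.4, 63.7]
contact_force: [-9.9, 3.6, 22.6]
```

Lever against its stop (TCP 63.7, pad at ~39). Retreat straight up, then away, and look.

```bash
python3 -m jog '[1,0,0,-10,0,1,0,0,-25,0,1,0,0,-40,0,1,0,0,-45,0,1,0,0,-45,0]'; python3 -m jog '[1,40,-10,-20,0,1,40,-25,0,0,1,40,-25,0,0,1,40,-25,0,0,1,0,0,0,0]'
python3 - <<'E'
from h import *
p,d=capture('scene');np.save('scene2.npy',d);q=p[:,:,::-1][120:300,110:310]
cv2.imwrite('pics/s3.png',cv2.convertScaleAbs(cv2.resize(q,None,fx=3,fy=3,interpolation=cv2.INTER_CUBIC),alpha=1.4))
p,d1=capture('top');np.save('top2.npy',d1)
cv2.imwrite('pics/t3f.png',p[:,:,::-1]);q=p[:,:,::-1][130:260,230:420]
cv2.imwrite('pics/t3.png',cv2.convertScaleAbs(cv2.resize(q,None,fx=4,fy=4,interpolation=cv2.INTER_CUBIC),alpha=1.3))
E
```

```text
time: 14.35
tool_pos: [632.5, 48.6, 227.1]
tcp_rot: [3.102, -0.029, 1.305]
contact_force: [0.7, -0.1, 0.1]
grip_width: 0.2
time: 14.85
tool_pos: [595.4, 224.7, 259.0]
tcp_rot: [3.084, -0.035, 1.294]
contact_force: [-1.0, -0.6, -0.7]
grip_width: 0.4
```

View pics/s3.png

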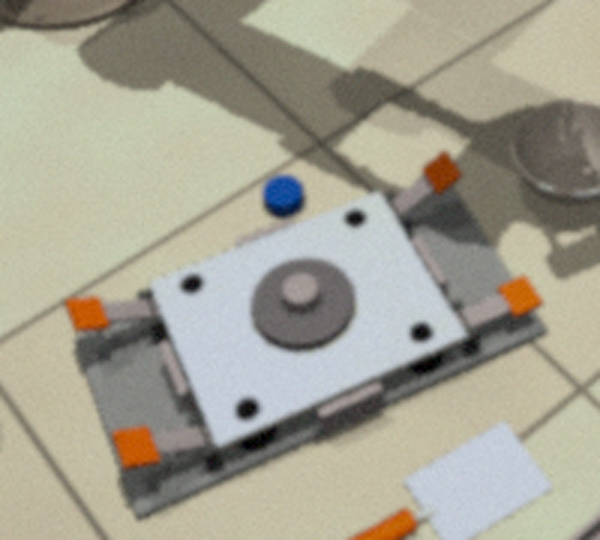

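View pics/t3.png

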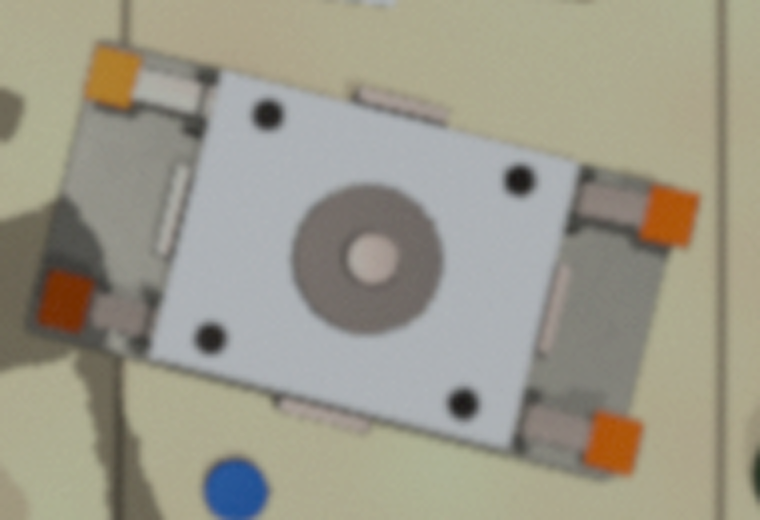

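```bash
python3 - <<'E'
from h import *
c,f=K('top');d0=np.load('top0.npy');d=np.load('top2.npy')
def m(a,x,y):
    u,v=int(round(x/4+230)),int(round(y/4+130));return a[v-2:v+3,u-2:u+3].mean()
for n,x,y,x0,y0 in(('padFL',113,77,124,74),('padFR',669,216,669,216),('padNL',66,301,66,301),('padNR',613,442,613,442),('FL',240,90,240,90),('FR',555,190,555,190),('NL',175,335,175,335),('NR',490,425,490,425)):
    print(n,(m(d,x,y)-m(d0,x0,y0)).round(1))
E
```

```text
padFL 23.4
padFR -0.4
padNL -35.1
padNR -0.8
FL -0.2
FR 0.4
NL 0.4
NR -0.1
```

View pics/t3f.png

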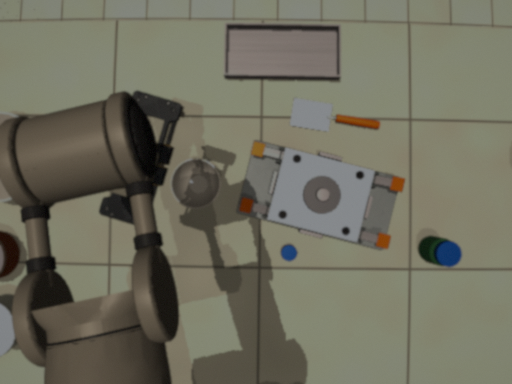

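```bash
python3 -m jog '[1,0,0,0,0,1,0,0,0,0]'; python3 -c "
from plant import close_job
print(close_job())"
```

```text
time: 15.15
tool_pos: [597.9, 217.7, 258.4]
tcp_rot: [3.083, -0.032, 1.288]
contact_force: [0.3, 0.8, 0.1]
grip_width: 0.5
the job is handed in; nothing more can be done
None
```

The loose foot was under the far left corner. I pressed its orange lever down flat, backed the hand well clear, and handed the job in at about 15 s.

- **Finding the corner:** near right and near left were firm, giving under 1 mm at 15–19 N. Far left sank at about 5 N. On a second press it dropped with almost no force, then stopped hard. I did not press far right, since far left was already found.
- **Pressing the lever:** it went down at about 8–10 N until it met its stop. The pad was then about 39 mm above the worktop, and the depth picture shows it 23.4 mm lower than at the start.
- **Last checks:**
  - All four plate corners are within 0.4 mm of their starting depth, and the plate's dots have not moved.
  - The other three levers still stand.
  - The jar, bowl, spatula and cap look undisturbed in the final top picture.
  - The hand touches nothing.

Two readings did not agree with the rest:
- **Sink depth:** the far left corner went down about 4.3 mm by the arm's own position, not the stated 6 mm, even though it hit a hard stop on both presses.
- **Near left pad:** its final depth reading was 35 mm off, which I put down to missing depth pixels. That lever looks unchanged in both pictures.

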